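Set the rip fence of a bench saw to a setup block

TASK

Reset the rip fence of the switched-off bench saw: flick its locking lever up to free it, slide the fence gently towards the blade until the steel setup block is nipped between the fence and the blade with no play on either side, then push the lever right down so that the fence locks there. The blade is thin and bends: use only a light push, never as much as 15 N on the block, keep your hand off the blade, and leave the block in place and the other things alone.

Things in the scene. Friction and masses are not known exactly. Their poses are not given: they have to be found in the camera images.
- saw: Bench-top table saw, fixed: green housing under a grey metal table 270 (x) by 340 (y) mm whose top is 135 mm above the bench. Origin on the bench under the table's centre; x points from its front (the robot's side) to its back, y to the left as seen by the worker in front, z up. An aluminium rail runs along its front edge.
- blade: Saw blade, thin upright disc in the saw's x-z plane, 2 mm thick, fixed to the saw, standing 26 mm out of the table and about 85 mm long there. Origin at the disc's centre, 24 mm below the table top; axes as the saw's. A thin riving knife of the same height stands just behind it.
- fence_face (a point): Point on the working face (left, +y side, towards the blade) of the rip fence, half-way along the table and 20 mm above it; axes as the saw's. The fence is an aluminium bar along x, 32 mm wide (it extends from this face to -y), 42 mm high, over the whole table length (from 127 mm before this point to 143 mm behind it), with a green head 92 mm wide over the front rail, 124 to 190 mm before this point.
- fence (a joint): How far the fence has slid along the front rail, m: it grows towards the blade (+y of the saw). At 0 its face is 130 mm from the near side of the blade. It slides against a friction of about 4 N when the lever is up, and holds against 25 N when the lever is down.
- lever (a joint): Angle of the locking lever on the fence's head, rad: 0 = down, level (locked), 1.05 = up. The fence is free from about 0.75 up; the lever stays up where it is left. Over-centre cam: lifting it from 0 takes about 3 N at the grip; pushing it down takes up to about 10 N at the grip, most from 0.8 to 0.3, then less and less until it rests on its stop at 0; left above 0.1 it may stay there.
- lever_grip (a point): Middle of the black plastic grip of the lever, 46 mm long, 18 mm wide (y), 13 mm thick; its end is 21 mm beyond this point. The lever points from the head towards the front (-x of the saw) and the point is 66 mm from the hinge; the point's frame turns with the lever. Free space all round and over 100 mm below it.
- lever_hinge (a point): Hinge of the lever, on the fence's head, axis along the saw's y, 129 mm above the bench, 179 mm before (-x) and 16 mm to the right (-y) of fence_face; moves with the fence.
- block_center (a point): Centre of the steel setup block, 60 (its x, along the blade) by 25 (its y) by 35 (z) mm, about 0.4 kg, loose on the saw table (it drags with 1.5 to 3.5 N) between the blade and the fence, 3 to 8 mm off the blade and nearly parallel to it.
- push_stick: Wooden push stick, 200 mm long, 12 mm thick, lying on the saw table left of the blade. Leave alone.
- bur_block: Wooden block 110 by 55 by 35 mm with burs standing in it, about 70 mm high, on the bench. Leave alone.
- wax_jar: Jar, 64 mm wide, 62 mm high, on the bench. Leave alone.
- blank: Wooden blank 115 by 55 by 22 mm on the bench. Leave alone.

How it is judged:
By the outcome, as a careful person would: the job done as asked, in the order asked, and still so for the second after the job is handed in, with the robot touching nothing.
It also fails if it takes over 70 s, if anything falls off the work surface, if the arm or the gripper's body presses on something with over 40 N, if the wrist force passes 120 N, or if a joint passes its speed limit or range.

ROBOT

A 6-joint arm with a two-finger parallel gripper is mounted at the origin on the work surface. World frame = base frame: x ahead of the robot, y to its left, z up, the work surface at z = 0. Lengths are in m, angles in rad, forces in N, time in s.
With the tool pointing down it reaches from about 0.325 to 0.75 m from the base axis. Payload 7.6 kg.
Tool frame: the origin (TCP) lies midway between the tips of the shut fingers; the grasp point (between the pads) lies 19 mm behind it; z points along the fingers, y is the line along which they close (so a half turn about z gives the same grasp; the last joint's range is limited). The gripper opens to 85 mm and grips with 20 to 120 N. Pads are 22 mm wide; open, the fingers measure 114 mm over their backs; the gripper's body (76 mm by 85 mm) begins 54 mm behind the grasp point. The pads swing forward as they close: fully open they stand 13 mm farther back than shut.
Start: joints at [-1.418, 0.052, 1.401, -0, 1.689, -0.07], TCP at [0.116, -0.512, 0.231] pointing down, gripper open.
Joint ranges: [-2.9, 2.9], [-0.91, 2.17], [0.12, 2.37], [-1.06, 4.2], [0.26, 2.73], [-2.93, 2.93]. Speed limits (rad/s): [2.57, 2.57, 3.01, 3.14, 3.14, 3.14].

INTERFACE

Orientations are given as a unit quaternion [w, x, y, z].
In Python, from station import env gives the robot as it stands. The module is installed in compiled form; this text tells all that it offers.
- The arm moves only by the tool step_arm, never from a script. Its argument "moves" is a list of rows, each an object of numbers: "claw": the closure, from 0 (fully open) to 1 (shut); "tx", "ty", "tz": the shift along the tool's x, y, z scaled (see below); "ax", "ay", "az": the turn, a rotation vector about the tool's x, y, z scaled (see below). A call has exactly 10 rows; each row shifts and turns the commanded pose from where the row before left it, along the tool's axes as they then stand; what a row does not reach is not made up. The controller multiplies each number of a shift by 0.025 m and each number of a turn by 4 degrees. A row lasts 1/8 s, in which the tool goes at most 62.5 mm and 10.7 degrees, less where a joint would pass 70% of its speed; a pose out of reach is approached as far as the arm can. A call with a number of a shift or a turn outside -1 to 1 is refused whole. A call with a gripper value outside its range is refused whole. The fingers move at their own pace and stop on an object; "force" is the grip in N (left out, the last holds). Time passes only in rows, so rows that do not move let the fingers close, or fill a call up. It gives the time, the measured TCP pose, the force, the opening and the grip force at its end, in the units of the state.
- env.observe(): the state, without advancing time (a new reading comes with each control period).
- env.camera(name): name is "scene" or "top" or "wrist"; returns (picture, depth): 420x560x3 uint8, red, green, blue; 420x560 float32, m along the optical axis (not along the pixel's ray), 0 where there is no reading.
- env.camera_model(name): a dict with "fx", "fy", "cx", "cy" (pixels), "distortion" ([k1, k2, p1, p2, k3] as OpenCV has them; the pictures are not rectified), "rvec" (rotation vector, rad) and "tvec" (3), from world to camera coordinates, as OpenCV has them. Camera axes: x right, y down, z forward; pixel columns grow to the right and rows downward; lengths in m; the calibration is good to about 2 mm. A picture is of the moment at which its call begins: read the wrist's pose just before it. camera_model takes no time and is no camera call; for the wrist camera it gives the pose at the moment of the call.
- env.hand_in(): hands the job in; it is judged then, once.
The state is a dict: "time": time; "joint_positions": joint angles; "joint_velocities": joint speeds; "joint_torque": joint torques, N m; "tcp_pos": TCP position; "orientation": TCP orientation; "wrist_force": force on the tool from outside, world axes, zero at the start; "wrist_torque": the same for the moment, N m; "opening": finger opening in m; "grasp_force": force on a finger pad.
Only numpy, scipy, OpenCV 4.12 (cv2) and the standard library are available. Lean on these libraries where they do the work, as an engineer would, in place of code of your own. Each camera call takes 0.05 s, during which the arm holds its last target. There are 200 camera calls.

## Working session

There is one attempt and no reset: what is moved stays moved. The work goes in short steps, Python scripts to look and compute and a tool call to move; the robot and the scene stay as the last step left them, time stands still between calls to the robot, and variables do not carry over. Pictures are saved under pics/ and viewed, at most 10 in all, crops included, and the job is handed in when it is done.

Besides the shell and the picture viewer there is one more tool, called after "Emit:" by a JSON object that holds its "method" and its "body", one argument or row to a line. step_arm: Moves the arm, as the interface text tells. Its arguments: {"type":"object","properties":{"moves":{"type":"array"},"force":{"type":"number"}},"required":["moves"]}

```bash
mkdir -p pics
cat > h.py <<'E'
import numpy as np, cv2
from station import env
def cam(n):
    m=env.camera_model(n); K=np.array([[m['fx'],0,m['cx']],[0,m['fy'],m['cy']],[0,0,1]]); 
    return K,np.array(m['distortion']),cv2.Rodrigues(np.array(m['rvec'],float))[0],np.array(m['tvec'],float)
def shot(n,f):
    c=cam(n); p,d=env.camera(n); cv2.imwrite('pics/'+f+'.png',p[:,:,::-1]); np.savez('pics/'+f+'.npz',p=p,d=d,K=c[0],D=c[1],R=c[2],t=c[3]); return p,d,c
def load(f):
    z=np.load('pics/'+f+'.npz'); return z['p'],z['d'],(z['K'],z['D'],z['R'],z['t'])
def ray(c,u,v,z):
    K,D,R,t=c; q=cv2.undistortPoints(np.array([[[u,v]]],float),K,D)[0,0]; r=R.T@np.array([q[0],q[1],1]); o=-R.T@t
    return o+r*(z-o[2])/r[2]
def cloud(d,c):
    K,D,R,t=c; v,u=np.mgrid[:d.shape[0],:d.shape[1]]; q=cv2.undistortPoints(np.stack([u,v],-1).reshape(-1,1,2).astype(float),K,D)[:,0]
    P=np.c_[q,np.ones(len(q))]*d.reshape(-1,1); W=(P-t)@R; return W.reshape(*d.shape,3)
E
python3 - <<'E'
from h import *
s=env.observe(); print(s)
a=shot('scene','s0')[0]; b=shot('top','t0')[0]
for n in('scene','top'):
    c=cam(n); print(n,-c[2].T@c[3],c[0][0,0])
E
```

```text
{'time': 0.0, 'joint_positions': array([-1.41829679e+00,  5.28673809e-02,  1.40173854e+00, -1.77277075e-05,
        1.68857738e+00, -7.03024065e-02]), 'joint_velocities': array([-5.69644737e-04,  1.31005021e-03,  5.06887343e-04, -1.27964016e-04,
        7.31214421e-04,  4.05250249e-05]), 'joint_torque': array([-6.84391453e-04, -3.81667650e+01, -3.60184515e+01,  1.34662039e-05,
        6.27926609e-03, -2.58777243e-05]), 'tcp_pos': array([ 0.1159766 , -0.5117241 ,  0.23044942]), 'orientation': array([-7.94290692e-04,  9.93801127e-01,  1.11169631e-01, -4.14733069e-05]), 'wrist_force': array([-0.80317533,  0.51923439,  0.71936537]), 'wrist_torque': array([ 0.00324914, -0.02514046,  0.00810207]), 'grasp_force': 0.0, 'opening': 0.08523915129394817}
scene [ 1.21584121 -0.16024917  1.06030655] 405.780896506877
top [ 5.20213775e-01 -5.44784054e-04  1.06178768e+00] 383.8467332285964
```

View pics/s0.png

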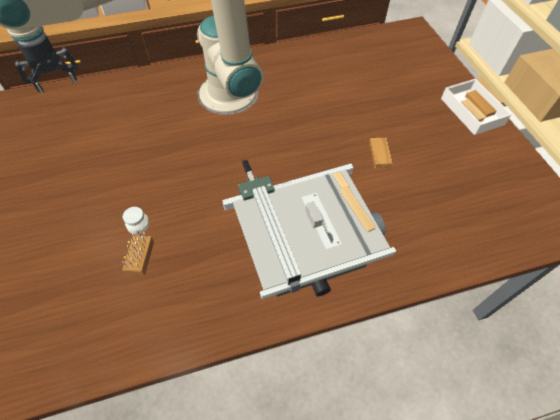

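View pics/t0.png

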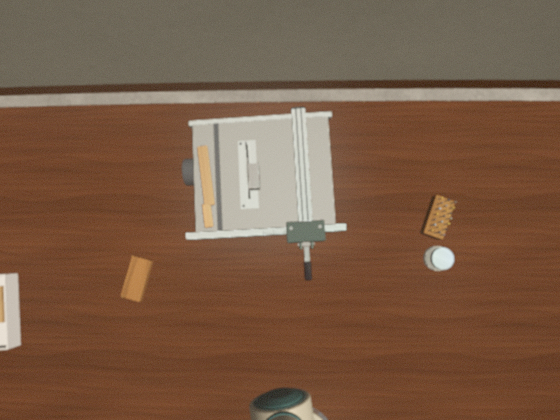

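The top view shows the saw centred near (262,175), fence bar at column ~302, head at (305,231), lever grip at (308,270), and block at (253,176) right beside the blade. The jar and bur block are at (440,220–258), and the blank is at (137,278).

Run:
```python
from h import *
p,d,c=load('t0'); W=cloud(d,c)
def reg(u0,u1,v0,v1,z0,z1):
    w=W[v0:v1,u0:u1].reshape(-1,3); return w[(w[:,2]>z0)&(w[:,2]<z1)]
def line(w): # x -> y fit
    k=np.polyfit(w[:,0],w[:,1],1); return k
t=reg(265,290,125,225,.1,.16); print('table z',np.median(t[:,2]))
f=reg(285,325,110,218,.16,.2); k=line(f); print('fence',len(f),f.min(0),f.max(0),np.median(f[:,2]),'slope,atx',k)
for x in np.arange(f[:,0].min(),f[:,0].max(),.03):
    g=f[abs(f[:,0]-x)<.006]; print(x.round(3),g[:,1].min().round(4),g[:,1].max().round(4))
b=reg(245,270,150,200,.16,.18); 
r=cv2.minAreaRect((b[:,:2]*1000).astype(np.float32)); print('block/blade z>.16',len(b),r,np.median(b[:,2]))
b=reg(235,270,150,200,.142,.2); print(b.min(0),b.max(0))
g=reg(296,320,244,285,.06,.2); print('lever',len(g)); 
for x in np.arange(g[:,0].min(),g[:,0].max(),.01):
    q=g[abs(g[:,0]-x)<.005]; print(x.round(3),q[:,1].min().round(4),q[:,1].max().round(4),np.median(q[:,2]).round(4))
big=cv2.resize(p[100:290,180:350],None,fx=4,fy=3.15,interpolation=cv2.INTER_CUBIC)
h=reg(280,330,218,246,.1,.2); print('head',h.min(0),h.max(0),np.median(h[:,2]))
```

```text
table z 0.1356139545171688
fence 1487 [ 0.59795212 -0.04332321  0.16105232] [8.55711702e-01 6.89633949e-05 1.82843764e-01] 0.17769782208837176 slope,atx [ 0.05619258 -0.06228928]
0.598 -0.0431 -0.0131
0.628 -0.0433 -0.0109
0.658 -0.0413 -0.011
0.688 -0.0392 -0.0088
0.718 -0.0372 -0.0066
0.748 -0.0351 -0.0044
0.778 -0.0329 -0.0045
0.808 -0.033 -0.0022
0.838 -0.031 0.0
block/blade z>.16 291 ((698.6212158203125, 94.39208221435547), (59.810787200927734, 30.174272537231445), 3.216444969177246) 0.1706150549950569
[0.66826459 0.0781582  0.14206351] [0.76362943 0.1122738  0.17460142]
lever 266
0.451 -0.0441 -0.0298 0.1346
0.461 -0.0442 -0.0275 0.136
0.471 -0.0444 -0.0275 0.1352
0.481 -0.0444 -0.0275 0.1353
0.491 -0.0419 -0.0275 0.1363
0.501 -0.0421 -0.03 0.1343
0.511 -0.0397 -0.0277 0.1338
0.521 -0.0375 -0.0278 0.134
0.531 -0.0492 -0.0134 0.1371
head [ 0.53418955 -0.09028743  0.10694332] [0.59978203 0.03079885 0.18047491] 0.15347001126850035
```

Emit:
{"method": "step_arm", "body": {
  "moves": [
    {"claw": 0, "tx": 0.9, "ty": -0.77},
    {"claw": 0, "tx": 0.9, "ty": -0.77},
    {"claw": 0, "tx": 0.9, "ty": -0.77},
    {"claw": 0, "tx": 0.9, "ty": -0.77},
    {"claw": 0, "tx": 0.9, "ty": -0.77},
    {"claw": 0, "tx": 0.9, "ty": -0.77},
    {"claw": 0, "tx": 0.9, "ty": -0.77},
    {"claw": 0, "tx": 0.9, "ty": -0.77},
    {"claw": 0, "tx": 0.9, "ty": -0.77},
    {"claw": 0, "tx": 0.9, "ty": -0.77}
  ],
  "force": 20
}}

```text
$.moves[0]: bad value
```

Emit:
{"method": "step_arm", "body": {
  "moves": [
    {"claw": 0.3, "tx": 0.9, "ty": -0.77},
    {"claw": 0.3, "tx": 0.9, "ty": -0.77},
    {"claw": 0.3, "tx": 0.9, "ty": -0.77},
    {"claw": 0.3, "tx": 0.9, "ty": -0.77},
    {"claw": 0.3, "tx": 0.9, "ty": -0.77},
    {"claw": 0.3, "tx": 0.9, "ty": -0.77},
    {"claw": 0.3, "tx": 0.9, "ty": -0.77},
    {"claw": 0.3, "az": 0.8},
    {"claw": 0.3, "az": 0.8},
    {"claw": 0.3, "az": 0.8}
  ]
}}

```text
$.moves[0]: bad value
```

Run:
```python
from h import *
s=env.observe(); print({k:np.round(v,4) for k,v in s.items()})
p,d,c=shot('wrist','w1'); print(-c[2].T@c[3])
```

```text
{'time': np.float64(0.1), 'joint_positions': array([-1.4183,  0.0528,  1.4016,  0.    ,  1.6886, -0.0703]), 'joint_velocities': array([-0.0014, -0.0012, -0.0034,  0.0017, -0.0003, -0.0005]), 'joint_torque': array([ 1.00000e-03, -3.82583e+01, -3.60985e+01, -0.00000e+00,
        4.80000e-03,  0.00000e+00]), 'tcp_pos': array([ 0.116 , -0.5117,  0.2306]), 'orientation': array([-7.000e-04,  9.938e-01,  1.112e-01, -0.000e+00]), 'wrist_force': array([ 0.0779, -0.2766,  0.6739]), 'wrist_torque': array([-0.0164, -0.0322, -0.0297]), 'grasp_force': np.float64(0.0), 'opening': np.float64(0.0856)}
[ 0.19736989 -0.49394959  0.37310615]
```

View pics/w1.png

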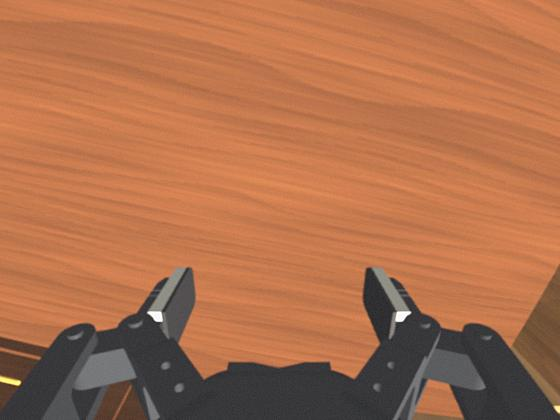

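The move was refused, so the wrist view shows only the bench and the open fingers at (175,300) and (385,300). The rows probably need all seven keys.

Emit:
{"method": "step_arm", "body": {
  "moves": [
    {"claw": 0, "tx": 0.9, "ty": -0.77, "tz": 0, "ax": 0, "ay": 0, "az": 0},
    {"claw": 0, "tx": 0.9, "ty": -0.77, "tz": 0, "ax": 0, "ay": 0, "az": 0},
    {"claw": 0, "tx": 0.9, "ty": -0.77, "tz": 0, "ax": 0, "ay": 0, "az": 0},
    {"claw": 0, "tx": 0.9, "ty": -0.77, "tz": 0, "ax": 0, "ay": 0, "az": 0},
    {"claw": 0, "tx": 0.9, "ty": -0.77, "tz": 0, "ax": 0, "ay": 0, "az": 0},
    {"claw": 0, "tx": 0.9, "ty": -0.77, "tz": 0, "ax": 0, "ay": 0, "az": 0},
    {"claw": 0, "tx": 0.9, "ty": -0.77, "tz": 0, "ax": 0, "ay": 0, "az": 0},
    {"claw": 0, "tx": 0.9, "ty": -0.77, "tz": 0, "ax": 0, "ay": 0, "az": 0},
    {"claw": 0, "tx": 0.9, "ty": -0.77, "tz": 0, "ax": 0, "ay": 0, "az": 0},
    {"claw": 0, "tx": 0.9, "ty": -0.77, "tz": 0, "ax": 0, "ay": 0, "az": 0}
  ],
  "force": 20
}}

```text
time: 1.4
tcp_pos: [0.2933, -0.2737, 0.2311]
orientation: [-0.0, 0.994, 0.111, -0.0]
wrist_force: [0.3, -0.3, 0.5]
opening: 0.0855
grasp_force: 0.0
```

Emit:
{"method": "step_arm", "body": {
  "moves": [
    {"claw": 0.3, "tx": 0.9, "ty": -0.77, "tz": 0, "ax": 0, "ay": 0, "az": 0},
    {"claw": 0.3, "tx": 0.9, "ty": -0.77, "tz": 0, "ax": 0, "ay": 0, "az": 0},
    {"claw": 0.3, "tx": 0.9, "ty": -0.77, "tz": 0, "ax": 0, "ay": 0, "az": 0},
    {"claw": 0.3, "tx": 0.9, "ty": -0.77, "tz": 0, "ax": 0, "ay": 0, "az": 0},
    {"claw": 0.3, "tx": 0.9, "ty": -0.77, "tz": 0, "ax": 0, "ay": 0, "az": 0},
    {"claw": 0.3, "tx": 0.9, "ty": -0.77, "tz": 0, "ax": 0, "ay": 0, "az": 0},
    {"claw": 0.3, "tx": 0.9, "ty": -0.77, "tz": 0, "ax": 0, "ay": 0, "az": 0},
    {"claw": 0.3, "tx": 0.9, "ty": -0.77, "tz": 0, "ax": 0, "ay": 0, "az": 0.8},
    {"claw": 0.3, "tx": 0, "ty": 0, "tz": 0, "ax": 0, "ay": 0, "az": 0.8},
    {"claw": 0.3, "tx": 0, "ty": 0, "tz": 0, "ax": 0, "ay": 0, "az": 0.8}
  ]
}}

```text
time: 2.65
tcp_pos: [0.4345, -0.0842, 0.2309]
orientation: [-0.0, 1.0, 0.027, -0.0]
wrist_force: [-0.4, 0.7, 0.0]
opening: 0.0601
grasp_force: 0.0
```

Run:
```python
from h import *
s=env.observe(); print({k:np.round(s[k],4) for k in('time','tcp_pos','orientation','wrist_force','opening')})
p,d,c=shot('wrist','w1'); print(-c[2].T@c[3])
```

```text
{'time': np.float64(2.65), 'tcp_pos': array([ 0.4345, -0.0842,  0.2309]), 'orientation': array([-1.000e-04,  9.996e-01,  2.720e-02, -4.000e-04]), 'wrist_force': array([-0.3869,  0.7301,  0.0177]), 'opening': np.float64(0.0601)}
[ 0.51785742 -0.07996898  0.37337361]
```

View pics/w1.png

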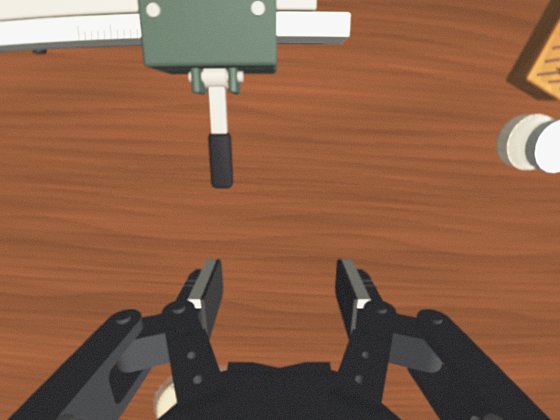

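The wrist view shows the black grip at columns 210–232, rows 135–188, with the hinge at about (216,76).

Run:
```python
from h import *
p,d,c=load('w1'); m=(p.max(2)<70)&(np.arange(420)[:,None]<210)&(np.arange(420)[:,None]>125)&(np.abs(np.arange(560)-221)<25)
v,u=np.where(m); r=cv2.minAreaRect(np.c_[u,v].astype(np.float32)); bx=cv2.boxPoints(r); print(r)
for q in bx: print(ray(c,*q,.1355).round(4))
g=ray(c,*r[0],.1355); print('grip',g, 'depth z',np.median(cloud(d,c)[m][:,2]))
print('hinge',ray(c,216,76,.133))
a=.056; dl=g[:2]-env.observe()['tcp_pos'][:2]; print('saw dx,dy',dl@[np.cos(a),np.sin(a)],dl@[-np.sin(a),np.cos(a)])
```

```text
((220.28591918945312, 160.4323272705078), (53.872806549072266, 21.233768463134766), 86.98721313476562)
[ 0.4959 -0.0264  0.1355]
[ 0.4976 -0.0429  0.1355]
[ 0.4545 -0.0454  0.1355]
[ 0.4526 -0.0279  0.1355]
grip [ 0.4757107  -0.03567578  0.1355    ] depth z 0.13500750949868842
hinge [ 0.5386363  -0.03218152  0.133     ]
saw dx,dy 0.04397436388409694 0.04628609958198235
```

Emit:
{"method": "step_arm", "body": {
  "moves": [
    {"claw": 0.3, "tx": 0.84, "ty": -0.93, "tz": 0, "ax": 0, "ay": 0, "az": 0},
    {"claw": 0.3, "tx": 0.84, "ty": -0.92, "tz": 0, "ax": 0, "ay": 0, "az": 0},
    {"claw": 0.3, "tx": 0, "ty": 0, "tz": 0.8, "ax": 0, "ay": 0, "az": 0},
    {"claw": 0.3, "tx": 0, "ty": 0, "tz": 0.9, "ax": 0, "ay": 0, "az": 0},
    {"claw": 0.3, "tx": 0, "ty": 0, "tz": 0.9, "ax": 0, "ay": 0, "az": 0},
    {"claw": 0.3, "tx": 0, "ty": 0, "tz": 0.9, "ax": 0, "ay": 0, "az": 0},
    {"claw": 0.3, "tx": 0, "ty": 0, "tz": 0.8, "ax": 0, "ay": 0, "az": 0},
    {"claw": 0.3, "tx": 0, "ty": 0, "tz": 0.55, "ax": 0, "ay": 0, "az": 0},
    {"claw": 0.55, "tx": 0, "ty": 0, "tz": 0, "ax": 0, "ay": 0, "az": 0},
    {"claw": 0.6, "tx": 0, "ty": 0, "tz": 0, "ax": 0, "ay": 0, "az": 0}
  ]
}}

```text
time: 3.95
tcp_pos: [0.4743, -0.0362, 0.1109]
orientation: [0.0, 1.0, 0.028, 0.001]
wrist_force: [-0.4, -0.6, 0.1]
opening: 0.034
grasp_force: 0.0
```

Emit:
{"method": "step_arm", "body": {
  "moves": [
    {"claw": 0.7, "tx": 0, "ty": 0, "tz": 0, "ax": 0, "ay": 0, "az": 0},
    {"claw": 0.72, "tx": 0, "ty": 0, "tz": 0, "ax": 0, "ay": 0, "az": 0},
    {"claw": 0.74, "tx": 0, "ty": 0, "tz": 0, "ax": 0, "ay": 0, "az": 0},
    {"claw": 0.76, "tx": 0, "ty": 0, "tz": 0, "ax": 0, "ay": 0, "az": 0},
    {"claw": 0.78, "tx": 0, "ty": 0, "tz": 0, "ax": 0, "ay": 0, "az": 0},
    {"claw": 0.8, "tx": 0, "ty": 0, "tz": 0, "ax": 0, "ay": 0, "az": 0},
    {"claw": 0.85, "tx": 0, "ty": 0, "tz": 0, "ax": 0, "ay": 0, "az": 0},
    {"claw": 0.9, "tx": 0, "ty": 0, "tz": 0, "ax": 0, "ay": 0, "az": 0},
    {"claw": 1, "tx": 0, "ty": 0, "tz": 0, "ax": 0, "ay": 0, "az": 0},
    {"claw": 1, "tx": 0, "ty": 0, "tz": 0, "ax": 0, "ay": 0, "az": 0}
  ],
  "force": 20
}}

```text
time: 5.2
tcp_pos: [0.4739, -0.0344, 0.1104]
orientation: [-0.002, 1.0, 0.028, 0.0]
wrist_force: [-1.5, 10.6, 4.7]
opening: 0.0172
grasp_force: 19.6
```

Emit:
{"method": "step_arm", "body": {
  "moves": [
    {"claw": 1, "tx": 0, "ty": -0.08, "tz": 0, "ax": 0, "ay": 0, "az": 0},
    {"claw": 1, "tx": 0.02, "ty": 0, "tz": -0.34, "ax": 0, "ay": 0, "az": 0},
    {"claw": 1, "tx": 0.07, "ty": 0, "tz": -0.34, "ax": 0, "ay": 0, "az": 0},
    {"claw": 1, "tx": 0.11, "ty": 0, "tz": -0.33, "ax": 0, "ay": 0, "az": 0},
    {"claw": 1, "tx": 0.16, "ty": 0, "tz": -0.31, "ax": 0, "ay": 0, "az": 0},
    {"claw": 1, "tx": 0.19, "ty": 0, "tz": -0.28, "ax": 0, "ay": 0, "az": 0},
    {"claw": 1, "tx": 0.23, "ty": 0, "tz": -0.26, "ax": 0, "ay": 0, "az": 0},
    {"claw": 1, "tx": 0.26, "ty": 0, "tz": -0.23, "ax": 0, "ay": 0, "az": 0},
    {"claw": 1, "tx": 0.16, "ty": 0, "tz": -0.11, "ax": 0, "ay": 0, "az": 0},
    {"claw": 1, "tx": 0, "ty": 0, "tz": 0, "ax": 0, "ay": 0, "az": 0}
  ]
}}

```text
time: 6.45
tcp_pos: [0.5043, -0.0324, 0.1656]
orientation: [0.0, 1.0, 0.028, 0.001]
wrist_force: [-1.8, 2.9, -1.2]
opening: 0.0176
grasp_force: 20.1
```

Run:
```python
from h import *
s=env.observe(); print({k:np.round(s[k],4) for k in('time','tcp_pos','orientation','wrist_force','wrist_torque','opening')})
p,d,c=shot('top','t1'); W=cloud(d,c)
w=W[110:218,270:325].reshape(-1,3); f=w[(w[:,2]>.165)&(w[:,2]<.2)&(w[:,1]<.03)]
a=.056; S=f[:,:2]@np.array([[np.cos(a),-np.sin(a)],[np.sin(a),np.cos(a)]]); print('fence saw-y',np.percentile(S[:,1],[1,50,99]))
b=W[150:200,235:270].reshape(-1,3); b=b[(b[:,2]>.16)&(b[:,2]<.18)]; S=b[:,:2]@np.array([[np.cos(a),-np.sin(a)],[np.sin(a),np.cos(a)]]); print('block saw-y',np.percentile(S[:,1],[0,1,5,50,95,99]),S[:,0].min(),S[:,0].max())
cv2.imwrite('pics/z1.png',cv2.resize(p[100:290,180:350],None,fx=4,fy=3.1,interpolation=cv2.INTER_CUBIC)[:,:,::-1])
```

```text
{'time': np.float64(6.45), 'tcp_pos': array([ 0.5043, -0.0324,  0.1656]), 'orientation': array([0.000e+00, 9.996e-01, 2.770e-02, 6.000e-04]), 'wrist_force': array([-1.7596,  2.9129, -1.2297]), 'wrist_torque': array([0.5079, 0.4998, 0.0183]), 'opening': np.float64(0.0176)}
fence saw-y [-0.07791532 -0.06209522 -0.04643262]
block saw-y [0.0401068  0.04018006 0.04081634 0.05264874 0.06438327 0.06900172] 0.6724316995326132 0.7330155237966169
```

View pics/z1.png

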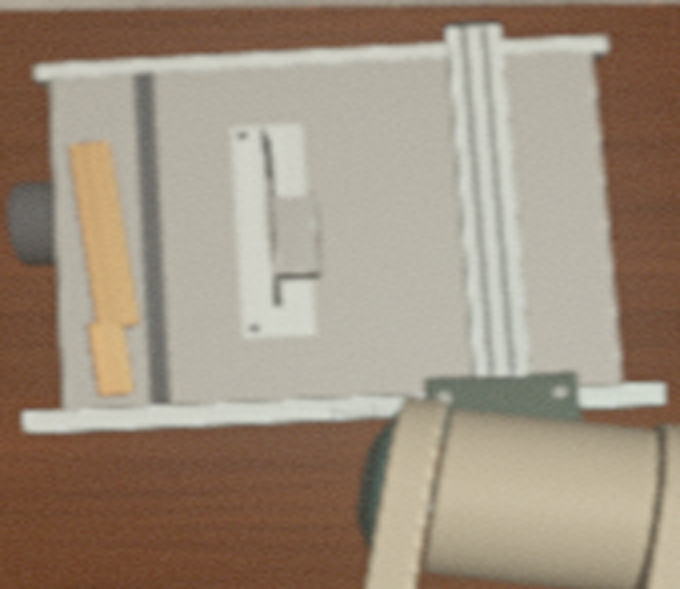

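The top crop shows the lever up, the fence still at crop columns 445–525, and the block at (297,235) just right of the blade. The face-to-block gap is about 86 mm. Now I slide the fence.

Emit:
{"method": "step_arm", "body": {
  "moves": [
    {"claw": 1, "tx": 0, "ty": -0.15, "tz": 0, "ax": 0, "ay": 0, "az": 0},
    {"claw": 1, "tx": 0, "ty": -0.25, "tz": 0, "ax": 0, "ay": 0, "az": 0},
    {"claw": 1, "tx": 0, "ty": -0.3, "tz": 0, "ax": 0, "ay": 0, "az": 0},
    {"claw": 1, "tx": 0, "ty": -0.3, "tz": 0, "ax": 0, "ay": 0, "az": 0},
    {"claw": 1, "tx": 0, "ty": -0.3, "tz": 0, "ax": 0, "ay": 0, "az": 0},
    {"claw": 1, "tx": 0, "ty": -0.3, "tz": 0, "ax": 0, "ay": 0, "az": 0},
    {"claw": 1, "tx": 0, "ty": -0.3, "tz": 0, "ax": 0, "ay": 0, "az": 0},
    {"claw": 1, "tx": 0, "ty": -0.3, "tz": 0, "ax": 0, "ay": 0, "az": 0},
    {"claw": 1, "tx": 0, "ty": -0.3, "tz": 0, "ax": 0, "ay": 0, "az": 0},
    {"claw": 1, "tx": 0, "ty": -0.2, "tz": 0, "ax": 0, "ay": 0, "az": 0}
  ]
}}

```text
time: 7.75
tcp_pos: [0.5001, 0.0354, 0.1653]
orientation: [0.0, 1.0, 0.028, 0.0]
wrist_force: [2.5, -4.3, 1.3]
opening: 0.0178
grasp_force: 20.6
```

```bash
cat > meas.py <<'E'
from h import *
import sys
s=env.observe(); print({k:np.round(s[k],4) for k in('time','tcp_pos','orientation','wrist_force')})
p,d,c=shot('top',sys.argv[1]); W=cloud(d,c); a=.056
A=np.array([[np.cos(a),-np.sin(a)],[np.sin(a),np.cos(a)]]); w=W[120:215,230:330].reshape(-1,3); S=w[:,:2]@A
print('tcp saw',s['tcp_pos'][:2]@A)
f=S[(w[:,2]>.1735)&(w[:,2]<.2)&(S[:,0]>.75)]; print('fence',np.percentile(f[:,1],[1,50,99]))
b=S[(w[:,2]>.166)&(w[:,2]<.1735)&(S[:,0]>.68)&(S[:,0]<.725)]; print('block',np.percentile(b[:,1],[2,50,98]),len(b))
E
python3 meas.py t2
```

```text
{'time': np.float64(7.75), 'tcp_pos': array([0.5001, 0.0354, 0.1653]), 'orientation': array([1.000e-04, 9.996e-01, 2.780e-02, 3.000e-04]), 'wrist_force': array([ 2.4612, -4.3224,  1.2783])}
tcp saw [0.50129293 0.00738982]
fence [-0.01025961  0.00571471  0.02125393]
block [0.04052524 0.05239203 0.06461536] 192
```

Emit:
{"method": "step_arm", "body": {
  "moves": [
    {"claw": 1, "tx": 0, "ty": -0.08, "tz": 0, "ax": 0, "ay": 0, "az": 0},
    {"claw": 1, "tx": 0, "ty": -0.08, "tz": 0, "ax": 0, "ay": 0, "az": 0},
    {"claw": 1, "tx": 0, "ty": -0.08, "tz": 0, "ax": 0, "ay": 0, "az": 0},
    {"claw": 1, "tx": 0, "ty": -0.08, "tz": 0, "ax": 0, "ay": 0, "az": 0},
    {"claw": 1, "tx": 0, "ty": -0.08, "tz": 0, "ax": 0, "ay": 0, "az": 0},
    {"claw": 1, "tx": 0, "ty": -0.08, "tz": 0, "ax": 0, "ay": 0, "az": 0},
    {"claw": 1, "tx": 0, "ty": -0.06, "tz": 0, "ax": 0, "ay": 0, "az": 0},
    {"claw": 1, "tx": 0, "ty": -0.06, "tz": 0, "ax": 0, "ay": 0, "az": 0},
    {"claw": 1, "tx": 0, "ty": -0.04, "tz": 0, "ax": 0, "ay": 0, "az": 0},
    {"claw": 1, "tx": 0, "ty": -0.04, "tz": 0, "ax": 0, "ay": 0, "az": 0}
  ]
}}

```text
time: 9.05
tcp_pos: [0.4991, 0.0519, 0.1652]
orientation: [0.0, 1.0, 0.028, 0.0]
wrist_force: [1.0, -3.4, 4.7]
opening: 0.0179
grasp_force: 20.9
```

Emit:
{"method": "step_arm", "body": {
  "moves": [
    {"claw": 1, "tx": 0, "ty": -0.02, "tz": 0, "ax": 0, "ay": 0, "az": 0},
    {"claw": 1, "tx": 0, "ty": -0.02, "tz": 0, "ax": 0, "ay": 0, "az": 0},
    {"claw": 1, "tx": 0, "ty": -0.02, "tz": 0, "ax": 0, "ay": 0, "az": 0},
    {"claw": 1, "tx": 0, "ty": -0.02, "tz": 0, "ax": 0, "ay": 0, "az": 0},
    {"claw": 1, "tx": 0, "ty": -0.02, "tz": 0, "ax": 0, "ay": 0, "az": 0},
    {"claw": 1, "tx": 0, "ty": -0.02, "tz": 0, "ax": 0, "ay": 0, "az": 0},
    {"claw": 1, "tx": 0, "ty": 0, "tz": 0, "ax": 0, "ay": 0, "az": 0},
    {"claw": 1, "tx": 0, "ty": 0, "tz": 0, "ax": 0, "ay": 0, "az": 0},
    {"claw": 1, "tx": 0, "ty": 0, "tz": 0, "ax": 0, "ay": 0, "az": 0},
    {"claw": 1, "tx": 0, "ty": 0, "tz": 0, "ax": 0, "ay": 0, "az": 0}
  ]
}}

```text
time: 10.3
tcp_pos: [0.4989, 0.0545, 0.1652]
orientation: [0.0, 1.0, 0.027, 0.0]
wrist_force: [1.7, -6.8, 5.1]
opening: 0.0172
grasp_force: 21.0
```

```bash
python3 meas.py t3
```

```text
{'time': np.float64(10.3), 'tcp_pos': array([0.4989, 0.0545, 0.1652]), 'orientation': array([5.000e-04, 9.996e-01, 2.740e-02, 1.000e-04]), 'wrist_force': array([ 1.6665, -6.8319,  5.0577])}
tcp saw [0.50118329 0.02645143]
fence [0.00893591 0.02476135 0.04024889]
block [0.04132148 0.05272095 0.06489583] 188
```

Emit:
{"method": "step_arm", "body": {
  "moves": [
    {"claw": 1, "tx": 0, "ty": -0.01, "tz": 0, "ax": 0, "ay": 0, "az": 0},
    {"claw": 1, "tx": 0, "ty": -0.01, "tz": 0, "ax": 0, "ay": 0, "az": 0},
    {"claw": 1, "tx": 0, "ty": -0.01, "tz": 0, "ax": 0, "ay": 0, "az": 0},
    {"claw": 1, "tx": 0, "ty": -0.01, "tz": 0, "ax": 0, "ay": 0, "az": 0},
    {"claw": 1, "tx": 0, "ty": -0.01, "tz": 0, "ax": 0, "ay": 0, "az": 0},
    {"claw": 1, "tx": 0, "ty": -0.01, "tz": 0, "ax": 0, "ay": 0, "az": 0},
    {"claw": 1, "tx": 0, "ty": -0.01, "tz": 0, "ax": 0, "ay": 0, "az": 0},
    {"claw": 1, "tx": 0, "ty": -0.01, "tz": 0, "ax": 0, "ay": 0, "az": 0},
    {"claw": 1, "tx": 0, "ty": 0, "tz": 0, "ax": 0, "ay": 0, "az": 0},
    {"claw": 1, "tx": 0, "ty": 0, "tz": 0, "ax": 0, "ay": 0, "az": 0}
  ]
}}

```text
time: 11.6
tcp_pos: [0.4988, 0.0564, 0.1652]
orientation: [0.001, 1.0, 0.027, 0.0]
wrist_force: [1.2, -5.6, 5.2]
opening: 0.0178
grasp_force: 21.0
```

Emit:
{"method": "step_arm", "body": {
  "moves": [
    {"claw": 1, "tx": 0, "ty": -0.01, "tz": 0, "ax": 0, "ay": 0, "az": 0},
    {"claw": 1, "tx": 0, "ty": -0.01, "tz": 0, "ax": 0, "ay": 0, "az": 0},
    {"claw": 1, "tx": 0, "ty": -0.01, "tz": 0, "ax": 0, "ay": 0, "az": 0},
    {"claw": 1, "tx": 0, "ty": -0.01, "tz": 0, "ax": 0, "ay": 0, "az": 0},
    {"claw": 1, "tx": 0, "ty": -0.01, "tz": 0, "ax": 0, "ay": 0, "az": 0},
    {"claw": 1, "tx": 0, "ty": -0.01, "tz": 0, "ax": 0, "ay": 0, "az": 0},
    {"claw": 1, "tx": 0, "ty": 0, "tz": 0, "ax": 0, "ay": 0, "az": 0},
    {"claw": 1, "tx": 0, "ty": 0, "tz": 0, "ax": 0, "ay": 0, "az": 0},
    {"claw": 1, "tx": 0, "ty": 0, "tz": 0, "ax": 0, "ay": 0, "az": 0},
    {"claw": 1, "tx": 0, "ty": 0, "tz": 0, "ax": 0, "ay": 0, "az": 0}
  ]
}}

```text
time: 12.85
tcp_pos: [0.4988, 0.0573, 0.1652]
orientation: [0.001, 1.0, 0.027, 0.0]
wrist_force: [1.5, -8.8, 6.8]
opening: 0.0176
grasp_force: 21.0
```

```bash
python3 meas.py t4
```

```text
{'time': np.float64(12.85), 'tcp_pos': array([0.4988, 0.0573, 0.1652]), 'orientation': array([1.100e-03, 9.996e-01, 2.710e-02, 1.000e-04]), 'wrist_force': array([ 1.4789, -8.8308,  6.7947])}
tcp saw [0.50119413 0.02931337]
fence [0.01155899 0.02754425 0.04289884]
block [0.0440095  0.05563768 0.06768247] 191
```

Emit:
{"method": "step_arm", "body": {
  "moves": [
    {"claw": 1, "tx": 0, "ty": -0.01, "tz": 0, "ax": 0, "ay": 0, "az": 0},
    {"claw": 1, "tx": 0, "ty": -0.01, "tz": 0, "ax": 0, "ay": 0, "az": 0},
    {"claw": 1, "tx": 0, "ty": -0.01, "tz": 0, "ax": 0, "ay": 0, "az": 0},
    {"claw": 1, "tx": 0, "ty": 0, "tz": 0, "ax": 0, "ay": 0, "az": 0},
    {"claw": 1, "tx": 0, "ty": 0, "tz": 0, "ax": 0, "ay": 0, "az": 0},
    {"claw": 1, "tx": 0, "ty": 0, "tz": 0, "ax": 0, "ay": 0, "az": 0},
    {"claw": 1, "tx": 0, "ty": 0, "tz": 0, "ax": 0, "ay": 0, "az": 0},
    {"claw": 1, "tx": 0, "ty": 0, "tz": 0, "ax": 0, "ay": 0, "az": 0},
    {"claw": 1, "tx": 0, "ty": 0, "tz": 0, "ax": 0, "ay": 0, "az": 0},
    {"claw": 1, "tx": 0, "ty": 0, "tz": 0, "ax": 0, "ay": 0, "az": 0}
  ]
}}

```text
time: 14.15
tcp_pos: [0.4987, 0.0574, 0.1652]
orientation: [0.002, 1.0, 0.027, 0.0]
wrist_force: [0.7, -11.4, 4.7]
opening: 0.0176
grasp_force: 21.0
```

```bash
python3 meas.py t5
python3 - <<'E'
from h import *
p,d,c=load('t5'); q=shot('scene','s5')[0]
im=np.hstack([cv2.resize(p[130:225,225:300],None,fx=5,fy=5,interpolation=cv2.INTER_CUBIC),cv2.resize(q[180:275,260:345],None,fx=5,fy=5,interpolation=cv2.INTER_CUBIC)])
cv2.imwrite('pics/z5.png',im[:,:,::-1]); print(im.shape)
E
```

```text
{'time': np.float64(14.15), 'tcp_pos': array([0.4987, 0.0574, 0.1652]), 'orientation': array([0.0017, 0.9996, 0.0269, 0.    ]), 'wrist_force': array([  0.6795, -11.3755,   4.7314])}
tcp saw [0.50116538 0.02940595]
fence [0.01154809 0.02739814 0.04288326]
block [0.04407178 0.05549499 0.06756988] 186
(475, 800, 3)
```

View pics/z5.png

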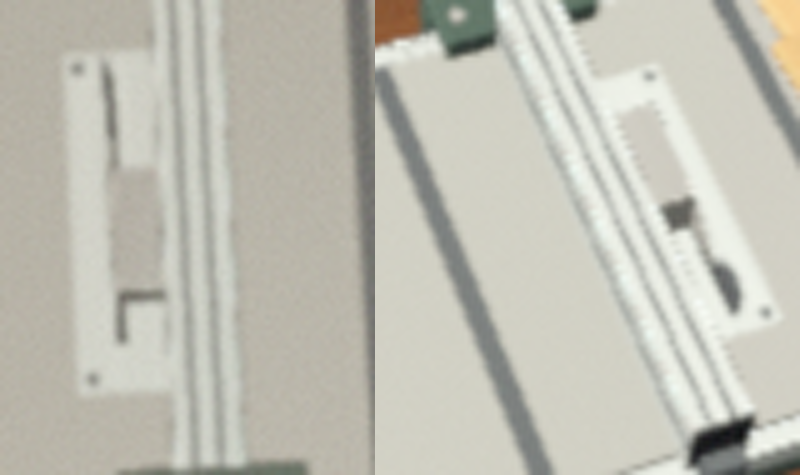

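The crop shows the fence against the block and the block against the blade. In the top half the block is at (135,230) with no visible slit. The last 0.75 mm command raised the force to 11.4 N with almost no motion, so about 7 N is on the block and it is nipped. Next I push the lever down while holding it there.

Emit:
{"method": "step_arm", "body": {
  "moves": [
    {"claw": 1, "tx": 0, "ty": 0, "tz": 0, "ax": 0, "ay": 0, "az": 0},
    {"claw": 1, "tx": 0, "ty": 0, "tz": 0, "ax": 0, "ay": 0, "az": 0},
    {"claw": 1, "tx": -0.13, "ty": 0, "tz": 0.1, "ax": 0, "ay": 0, "az": 0},
    {"claw": 1, "tx": -0.13, "ty": 0, "tz": 0.1, "ax": 0, "ay": 0, "az": 0},
    {"claw": 1, "tx": -0.12, "ty": 0, "tz": 0.11, "ax": 0, "ay": 0, "az": 0},
    {"claw": 1, "tx": -0.11, "ty": 0, "tz": 0.11, "ax": 0, "ay": 0, "az": 0},
    {"claw": 1, "tx": -0.1, "ty": 0, "tz": 0.13, "ax": 0, "ay": 0, "az": 0},
    {"claw": 1, "tx": -0.1, "ty": 0, "tz": 0.13, "ax": 0, "ay": 0, "az": 0},
    {"claw": 1, "tx": -0.09, "ty": 0, "tz": 0.135, "ax": 0, "ay": 0, "az": 0},
    {"claw": 1, "tx": -0.08, "ty": 0, "tz": 0.135, "ax": 0, "ay": 0, "az": 0}
  ],
  "force": 40
}}

```text
time: 15.5
tcp_pos: [0.4785, 0.0563, 0.1437]
orientation: [0.002, 1.0, 0.027, 0.002]
wrist_force: [-0.8, -11.8, 15.5]
opening: 0.0172
grasp_force: 48.3
```

Emit:
{"method": "step_arm", "body": {
  "moves": [
    {"claw": 1, "tx": -0.07, "ty": 0, "tz": 0.15, "ax": 0, "ay": 0, "az": 0},
    {"claw": 1, "tx": -0.07, "ty": 0, "tz": 0.15, "ax": 0, "ay": 0, "az": 0},
    {"claw": 1, "tx": -0.05, "ty": 0, "tz": 0.155, "ax": 0, "ay": 0, "az": 0},
    {"claw": 1, "tx": -0.05, "ty": 0, "tz": 0.155, "ax": 0, "ay": 0, "az": 0},
    {"claw": 1, "tx": -0.03, "ty": 0, "tz": 0.16, "ax": 0, "ay": 0, "az": 0},
    {"claw": 1, "tx": -0.03, "ty": 0, "tz": 0.16, "ax": 0, "ay": 0, "az": 0},
    {"claw": 1, "tx": -0.01, "ty": 0, "tz": 0.16, "ax": 0, "ay": 0, "az": 0},
    {"claw": 1, "tx": -0.01, "ty": 0, "tz": 0.16, "ax": 0, "ay": 0, "az": 0},
    {"claw": 1, "tx": 0, "ty": 0, "tz": 0.06, "ax": 0, "ay": 0, "az": 0},
    {"claw": 1, "tx": 0, "ty": 0, "tz": 0, "ax": 0, "ay": 0, "az": 0}
  ]
}}

```text
time: 16.75
tcp_pos: [0.4694, 0.0558, 0.1099]
orientation: [0.002, 1.0, 0.027, 0.0]
wrist_force: [-4.0, -12.3, 13.8]
opening: 0.0168
grasp_force: 52.6
```

```bash
python3 meas.py t6
```

```text
{'time': np.float64(16.75), 'tcp_pos': array([0.4694, 0.0558, 0.1099]), 'orientation': array([1.800e-03, 9.996e-01, 2.700e-02, 4.000e-04]), 'wrist_force': array([ -4.0085, -12.3311,  13.769 ])}
tcp saw [0.47181474 0.02944383]
fence [0.01149722 0.02747643 0.04292518]
block [0.04398941 0.05550733 0.06759139] 185
```

Emit:
{"method": "step_arm", "body": {
  "moves": [
    {"claw": 1, "tx": 0, "ty": 0.03, "tz": 0, "ax": 0, "ay": 0, "az": 0},
    {"claw": 1, "tx": 0, "ty": 0.03, "tz": 0, "ax": 0, "ay": 0, "az": 0},
    {"claw": 0.6, "tx": 0, "ty": 0, "tz": 0, "ax": 0, "ay": 0, "az": 0},
    {"claw": 0.35, "tx": 0, "ty": 0, "tz": 0, "ax": 0, "ay": 0, "az": 0},
    {"claw": 0.35, "tx": 0, "ty": 0, "tz": 0, "ax": 0, "ay": 0, "az": 0},
    {"claw": 0.35, "tx": 0, "ty": 0, "tz": 0, "ax": 0, "ay": 0, "az": 0},
    {"claw": 0.35, "tx": 0, "ty": 0, "tz": -0.6, "ax": 0, "ay": 0, "az": 0},
    {"claw": 0.35, "tx": 0, "ty": 0, "tz": -0.8, "ax": 0, "ay": 0, "az": 0},
    {"claw": 0.35, "tx": 0, "ty": 0, "tz": -0.6, "ax": 0, "ay": 0, "az": 0},
    {"claw": 0.6, "tx": 0, "ty": 0, "tz": 0, "ax": 0, "ay": 0, "az": 0}
  ]
}}

```text
time: 18.05
tcp_pos: [0.47, 0.0561, 0.1603]
orientation: [0.0, 1.0, 0.028, 0.002]
wrist_force: [0.4, 0.4, -0.5]
opening: 0.0388
grasp_force: 0.0
```

```bash
python3 meas.py t7
python3 - <<'E'
from h import *
p,d,c=shot('wrist','w7'); W=cloud(d,c); m=(abs(W[...,0]-.47)<.022)&(abs(W[...,1]-.056)<.007)&(W[...,2]>.1)&(W[...,2]<.16)&(p.max(2)<80)
w=W[m]; print(len(w)); k=np.polyfit(w[:,0],w[:,2],1); print('grip top z',np.median(w[:,2]),'tilt',-k[0])
E
```

```text
{'time': np.float64(18.05), 'tcp_pos': array([0.47  , 0.0561, 0.1603]), 'orientation': array([0.    , 0.9996, 0.0276, 0.0016]), 'wrist_force': array([ 0.3588,  0.4399, -0.4594])}
tcp saw [0.47243491 0.02967221]
fence [0.01142444 0.02749358 0.04294785]
block [0.04416777 0.05569256 0.06766083] 189
1420
grip top z 0.13529053653152506 tilt 0.006775365678628483
```

View pics/w7.png

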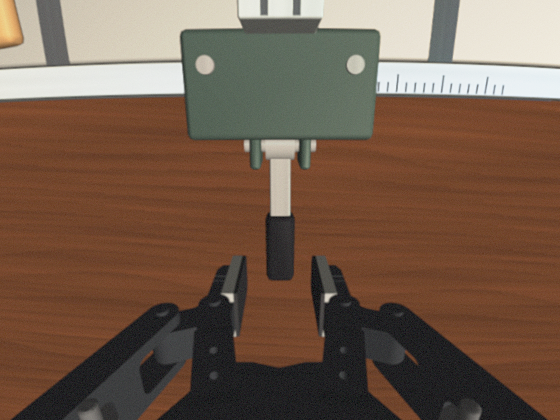

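The wrist view shows the lever level, with the grip at (280,245), the fingers clear of it, and tilt about 0. The fence and block haven't moved. I'll back off and hand in.

Emit:
{"method": "step_arm", "body": {
  "moves": [
    {"claw": 0.4, "tx": 0, "ty": 0, "tz": -0.8, "ax": 0, "ay": 0, "az": 0},
    {"claw": 0.4, "tx": 0, "ty": 0, "tz": -0.8, "ax": 0, "ay": 0, "az": 0},
    {"claw": 0.4, "tx": 0, "ty": 0, "tz": -0.8, "ax": 0, "ay": 0, "az": 0},
    {"claw": 0.4, "tx": 0, "ty": 0, "tz": 0, "ax": 0, "ay": 0, "az": 0},
    {"claw": 0.4, "tx": 0, "ty": 0, "tz": 0, "ax": 0, "ay": 0, "az": 0},
    {"claw": 0.4, "tx": 0, "ty": 0, "tz": 0, "ax": 0, "ay": 0, "az": 0},
    {"claw": 0.4, "tx": 0, "ty": 0, "tz": 0, "ax": 0, "ay": 0, "az": 0},
    {"claw": 0.4, "tx": 0, "ty": 0, "tz": 0, "ax": 0, "ay": 0, "az": 0},
    {"claw": 0.4, "tx": 0, "ty": 0, "tz": 0, "ax": 0, "ay": 0, "az": 0},
    {"claw": 0.4, "tx": 0, "ty": 0, "tz": 0, "ax": 0, "ay": 0, "az": 0}
  ]
}}

```text
time: 19.4
tcp_pos: [0.4692, 0.056, 0.2185]
orientation: [0.0, 1.0, 0.028, 0.0]
wrist_force: [-0.4, 0.2, -0.6]
opening: 0.0513
grasp_force: 0.0
```

```bash
python3 -c "
from station import env
print(env.hand_in())"
```

```text
the job is handed in; nothing more can be done
None
```

The fence is set and handed in at about 19 s: the block is nipped between fence and blade (I estimate 7–8 N on it from the wrist force), the lever is fully down, and the arm is clear; no verdict was returned.

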